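Close the shielded test box and arm the safety selector

ROBOT

A 7-joint arm with a two-finger parallel gripper is mounted at the origin on the work surface. World frame = base frame: x ahead of the robot, y to its left, z up, the work surface at z = 0. Lengths are in m, angles in rad, forces in N, time in s.
With the tool pointing down it reaches from about 0.4 to 0.85 m from the base axis. Payload 4.5 kg.
Tool frame: the origin (TCP) lies where the fingers leave the gripper's body, on its centre line; the fingertips stand 64 mm ahead of it and the grasp point (between the pads) lies 45 mm ahead of it; z points along the fingers, y is the direction in which the jaws open and shut (so a half turn about z gives the same grasp; the last joint's range is limited). The gripper opens to 88 mm and grips with 3 to 60 N. Pads are 18 mm wide; open, the fingers measure 123 mm over their backs; the gripper's body (75 mm by 187 mm) begins 45 mm behind the grasp point.
Start: joints at [-1.304, 0.689, -0.195, 1.565, 0.157, 0.902, -0.215], TCP at [0.144, 0.608, 0.303] pointing down, gripper open.
Joint ranges: [-3.01, 3.01], [-0.46, 2.08], [-1.47, 1.51], [0.13, 2.56], [-1, 4.14], [0.04, 2.09], [-2.66, 2.66]. Speed limits (rad/s): [2.57, 2.57, 3.14, 3.14, 3.14, 3.14, 3.14].

INTERFACE

Orientations are given as a unit quaternion [x, y, z, w].
In Python, from plant import monitor, snapshot, workorder, finder gives the robot as it stands.
- The arm moves only by the tool carry_out, never from a script. Its argument "motion" is one flat list of numbers, 6 for each row, row after row: the shift along the tool's x, y, z in cm, then the turn, a rotation vector about the tool's x, y, z in rad. In form: [x, y, z, rx, ry, rz, x, y, z, rx, ry, rz, ...]. A call has 1 to 8 rows; each row shifts and turns the commanded pose from where the row before left it, along the tool's axes as they then stand; what a row does not reach is not made up. A row lasts 1/8 s, in which the tool goes at most 62.5 mm and 10.7 degrees, less where a joint would pass 70% of its speed; a pose out of reach is approached as far as the arm can. A call with a gripper value outside its range is refused whole. "hand" is the finger opening in cm, from 0 to 8.81, set as the call begins (left out, the last holds). The fingers move at their own pace and stop on an object; "grip_force" is the grip in N (left out, the last holds). Time passes only in rows, so rows that do not move let the fingers close. It gives the time, the measured TCP pose, the force and the opening at its end, in the units of the state.
- monitor.get_state(): the state, without advancing time (a new reading comes with each control period).
- snapshot(name): name is "side" or "top" or "wrist"; returns a dict with "frame" (420x560x3 uint8, red, green, blue), "range_z" (420x560 float32, m along the optical axis (not along the pixel's ray), 0 where there is no reading), "fx", "fy", "cx", "cy" (pixels), "rvec" (rotation vector, rad) and "tvec" (3), from world to camera coordinates, as OpenCV has them; the wrist camera has in their place "hand_eye" (4x4, takes a point from camera to tool coordinates, whose origin is the TCP and whose axes are the flange's). Camera axes: x right, y down, z forward; pixel columns grow to the right and rows downward; lengths in m; the calibration is good to about 2 mm. The wrist camera is an equidistant fisheye: a pixel r from the principal point sees the ray r / f radians off the axis. A picture is of the moment at which its call begins: read the wrist's pose just before it.
- workorder.finish_job(): hands the job in, once; it reports no verdict.
Trained networks look in a picture, given as the dict that the camera call returned (one of the last four; its "shot" number tells which), for a name from the list of things; names that differ only in an ending like _2 or _b are one class to them, and where a whole thing is asked for, a point or a joint stands for the part that bears it (a point fixed in the world has none). Each returns a list of dicts, best first, with "p" (0 to 1); they miss things now and then, are a little off and sometimes report something else, mostly with a low value. They report only what shows in the picture. A call takes as long as a camera call. They do not tell look-alikes from the thing itself.
- finder.masks_of(picture, thing): "pixels" (420x560 bool, what is visible of it) and "extent" ([left, top, right, bottom] in pixels, round what is visible of it).
The state is a dict: "clock": time; "q": joint angles; "qd": joint speeds; "joint_torque": joint torques, N m; "tool_pos": TCP position; "eef_rot": TCP orientation; "contact_force": force on the tool from outside, world axes, zero at the start; "moment": the same for the moment, N m; "opening": opening from 0.0 (shut) to 1.0 (fully open).
Only numpy, scipy, OpenCV 4.12 (cv2) and the standard library are available. Lean on these libraries where they do the work, as an engineer would, in place of code of your own. Each camera call takes 0.05 s, during which the arm holds its last target. There are 200 camera calls.

TASK

Get the shielded test box ready to run: take the red prying bar off its open rim and lay it flat in the grey tool tray, then lower the blue lid gently until it is fully shut, without letting it fall. Only then squeeze the two black tabs of the red safety selector and turn it clockwise as far as it goes, to the green mark. Leave everything else on the bench where it is.

Things in the scene. Friction and masses are not known exactly. Their poses are not given: they have to be found in the camera images.
- test_box: Open aluminium test box fixed to the bench, 160 (x) x 180 (y) x 70 mm high, walls 5 mm, a green circuit board fixed on its floor. Origin: centre of its underside; z up; its +x side carries the lid's hinge, its -x side is the front.
- lid_hinge (a point): The lid's hinge axis: middle of the far (+x) upper rim of the test box, 80 mm along the box's x from its centre and 70.5 mm up. The lid swings about the box's y axis. The point turns with the lid; with the lid shut its axes are parallel to the box's.
- lid_handle (a point): Middle of the lid's round steel bar handle: 12 mm thick, 100 mm long, parallel to the hinge, on two 10 mm posts at its ends. The bar's axis is 45 mm off the lid's outer face (39 mm free between) and 20 mm from the lid's free edge: at x -140, z +53 mm in the frame of point lid_hinge. Lid shut: above the lid, 123.5 mm above the bench. Lid upright: behind it.
- lid (a joint): Angle of the lid (blue, 160 x 180 x 8 mm, about 0.3 kg) in rad: 0 fully shut, 1.57 upright, stop at 1.9. It starts between 1.5 and 1.72. A light friction hinge keeps it where it is left above about 1.1 rad; let go lower, it falls shut. It cannot shut while something lies on the rim.
- pry_center (a point): Centre of the loose prying bar: 200 mm long (along its x), 14 mm wide, 10 mm thick (the last 25 mm at each end 6 mm thick), 0.04 kg, red with black ends. It starts lying across the left and right rims of the test box, its centre 5 mm above the rim, in the box's front half.
- tray: Grey open tool tray fixed to the bench, 250 (x) x 80 (y) x 25 mm high, walls and floor 4 mm. Origin: centre of its underside, z up.
- selector_box: Yellow control box fixed to the bench, 100 x 100 x 45 mm high, with the red selector on top. Origin: centre of its underside, z up. Two dark posts 12 mm high stand on its top, 22 to 31 mm from the selector's axis: keep the fingertips above them (57 mm above the bench). A red mark lies at the pointer's start, a green mark where it must end.
- selector_grip (a point): On the selector's vertical axis at mid-height of its tabs, 82 mm above the bench; turns with it. Red handle 50 mm long (point's x), 18 mm wide, top 97 mm above the bench; a white line on it points to -x. On its long sides (+y, -y) stand black sprung tabs, 30 mm long (x), 67 to 95 mm above the bench, 42 mm over their outer faces, 30 mm with both pressed in.
- selector (a joint): Angle of the selector in rad, clockwise seen from above: 0 locked (start), 1.2 at its end stop (green mark). It turns only while both tabs are squeezed in (6 mm each, at least 5, about 9 N), and then lightly (under 0.1 Nm).
- flux: amber flux bottle, 32 mm across, 80 mm tall; loose bystander, origin at the centre of its underside.
- tip_tin: brass-coloured tin, 32 mm across, 40 mm tall; loose bystander, origin at the centre of its underside.
- tape: yellow roll of tape lying flat, 52 mm across, 18 mm high; loose bystander, origin at the centre of its underside.
- spray: blue contact-cleaner bottle with a white cap, standing upright, 44 mm across, 150 mm tall; loose bystander, origin at the centre of its underside.
- multimeter: red and black multimeter lying flat, 165 (x) x 82 (y) x 36 mm; loose bystander, origin at the centre of its underside.
- phone: black phone lying flat, 150 (x) x 74 (y) x 9 mm; loose bystander, origin at the centre of its underside.
- parts_box: open cardboard box of parts, 120 (x) x 80 (y) x 35 mm; loose bystander, origin at the centre of its underside.
There are look-alikes about, which are no part of the job. There is more than one size of the part that bears pry_center; the job needs the largest.

How it is judged:
By the outcome, as a careful person would: the job done as asked, in the order asked, and still so for the second after the job is handed in, with the robot touching nothing.
It also fails if it takes over 72 s, if anything falls off the work surface, if the arm or the gripper's body presses on something with over 40 N, if the wrist force passes 120 N, or if a joint passes its speed limit or range.

## Working session

There is one attempt and no reset: what is moved stays moved. The work goes in short steps, Python scripts to look and compute and a tool call to move; the robot and the scene stay as the last step left them, time stands still between calls to the robot, and variables do not carry over. Pictures are saved under pics/ and viewed, about 8 in all and at most 12, crops included, and the job is handed in when it is done.

Besides the shell and the picture viewer there is one more tool, called after "Call:" by a JSON object that holds its "method" and its "body". carry_out: Moves the arm, as the interface text tells. Its arguments: {"type":"object","properties":{"motion":{"type":"array"},"hand":{"type":"number"},"grip_force":{"type":"number"}},"required":["motion"]}

```bash
mkdir -p pics; ls
cat > h.py <<'E'
import numpy as np, cv2
from scipy.spatial.transform import Rotation as R
from plant import monitor, snapshot, workorder, finder
def save(p,n,crop=None,scale=1):
    im=p["frame"][...,::-1]
    if crop: l,t,r,b=crop; im=im[t:b,l:r]
    cv2.imwrite(n,cv2.resize(im,None,fx=scale,fy=scale,interpolation=cv2.INTER_CUBIC))
def cloud(p):
    z=p["range_z"].astype(float); v,u=np.mgrid[:420,:560]
    c=np.stack([(u-p["cx"])/p["fx"]*z,(v-p["cy"])/p["fy"]*z,z],-1)
    Rm=cv2.Rodrigues(np.array(p["rvec"],float))[0]
    w=(c-np.array(p["tvec"]).ravel())@Rm
    w[z==0]=np.nan
    return w
E
python3 - <<'E'
from h import *
s=monitor.get_state(); print(s)
for n in("top","side"):
    p=snapshot(n); save(p,f"pics/{n}0.png"); np.savez(f"{n}0.npz",w=cloud(p),f=p["frame"])
    print(n,[ (k,np.round(p[k],3)) for k in("fx","cx","cy","rvec","tvec")])
    w=cloud(p)
    for t in ["test_box","lid","pry_center","tray","selector_box","selector","lid_handle"]:
        for d in finder.masks_of(p,t)[:4]:
            if d["p"]<.3: continue
            m=w[d["pixels"]]; print(t,round(d["p"],2),d["extent"],np.round(np.nanmedian(m,0),3),np.round(np.nanpercentile(m,2,axis=0),3),np.round(np.nanpercentile(m,98,axis=0),3))
E
```

```text
pics
{'clock': 0.0, 'q': array([-1.30423283,  0.68992148, -0.19450066,  1.56634838,  0.15727872,
        0.90246561, -0.2151331 ]), 'qd': array([ 1.16590817e-03, -4.51041383e-04,  2.84070196e-04,  5.02270516e-04,
        8.04983424e-04, -7.24342533e-04,  9.59231355e-05]), 'joint_torque': array([-3.86199436e-04, -5.27557147e+01, -1.26681224e+00, -1.53432173e+01,
       -5.25690929e-02,  6.48729532e-03,  1.65610895e-04]), 'tool_pos': array([0.14409096, 0.60764075, 0.30194742]), 'eef_rot': array([ 1.16105080e-01,  9.93236548e-01, -8.76526622e-04, -4.12134564e-05]), 'contact_force': array([0.03618669, 0.27551281, 0.06078082]), 'moment': array([ 0.05139239,  0.01553426, -0.017283  ]), 'opening': 1.0011806219239072}
top [('fx', np.float64(460.32)), ('cx', np.float64(276.634)), ('cy', np.float64(204.726)), ('rvec', array([ 2.136, -2.181,  0.167])), ('tvec', array([0.008, 0.561, 1.219]))]
test_box 0.74 [223.4, 141.7, 303.5, 252.4] [0.583 0.024 0.023] [ 0.45  -0.067  0.001] [0.686 0.111 0.229]
test_box 0.71 [373.2, 193.9, 414.8, 235.6] [ 0.524 -0.314  0.046] [ 0.479 -0.371  0.018] [ 0.575 -0.
[... 1460 characters left out ...]
 [ 0.479 -0.08   0.045] [0.512 0.103 0.081]
pry_center 0.52 [269.6, 129.8, 334.1, 221.5] [0.622 0.016 0.162] [ 0.605 -0.063  0.   ] [0.716 0.115 0.227]
tray 0.7 [163.3, 155.3, 250.8, 195.1] [0.508 0.329 0.006] [ 0.393  0.263 -0.001] [0.635 0.376 0.024]
selector_box 0.63 [325.8, 304.5, 396.3, 374.0] [ 0.511 -0.34   0.044] [ 0.474 -0.379  0.007] [ 0.571 -0.28   0.097]
selector 0.92 [350.9, 307.3, 377.5, 340.0] [ 0.522 -0.331  0.092] [ 0.503 -0.349  0.052] [ 0.548 -0.306  0.098]
selector 0.34 [250.7, 304.9, 265.8, 334.5] [ 0.374 -0.198  0.048] [ 0.363 -0.206  0.005] [ 0.389 -0.184  0.08 ]
lid_handle 0.77 [270.8, 129.5, 332.5, 220.7] [0.622 0.015 0.162] [ 0.605 -0.063  0.07 ] [0.682 0.113 0.227]
```

```bash
python3 -c "
import cv2,numpy as np
a=cv2.imread('pics/top0.png');b=cv2.imread('pics/side0.png')
print(a.shape)"
```

```text
(420, 560, 3)
```

View pics/top0.png

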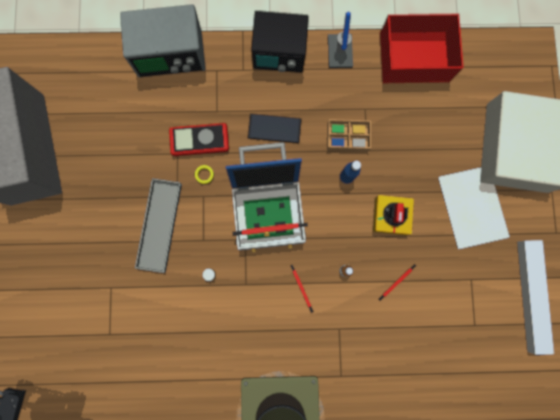

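View pics/side0.png

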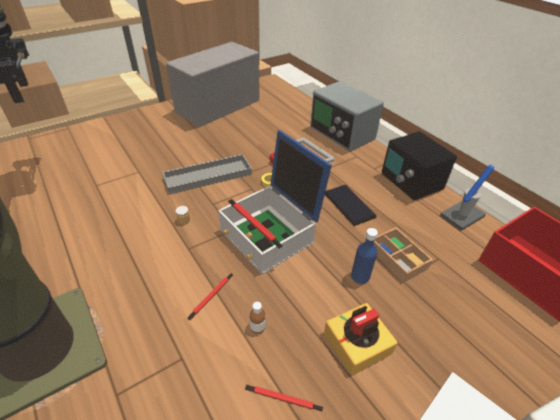

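The top view shows the open box at (268,205) with the largest bar across its front (232–304, 229). The tray is at (158,225), the selector at (395,214), and two short look-alike bars lie on the bench. The side view agrees. Next I'll measure.

Run:
```python
from h import *
def rect(P):
    r=cv2.minAreaRect((P[:,:2]*1000).astype(np.float32)); return np.round(r[0],1),np.round(r[1],1),round(r[2],2)
for n in("top","side"):
    p=snapshot(n); w=cloud(p); f=p["frame"].astype(int)
    x,y,z=w[...,0],w[...,1],w[...,2]
    hsv=cv2.cvtColor(p["frame"],cv2.COLOR_RGB2HSV).astype(int)
    red=((hsv[...,0]<8)|(hsv[...,0]>172))&(hsv[...,1]>150)&(hsv[...,2]>70)
    print("==",n)
    m=(z>.066)&(z<.09)&(x>.45)&(x<.56)&(abs(y-.02)<.13)&red
    P=w[m]; print("pry red",rect(P),np.median(P[:,2]))
    a=np.polyfit(P[:,1],P[:,0],1); print(" x=%.4f*y+%.4f"%tuple(a))
    m=(z>.064)&(z<.074)&(x>.42)&(x<.63)&(abs(y-.02)<.14)&~red&(hsv[...,1]<70)
    print("rim",m.sum(),rect(w[m]))
    m=(z>.0)&(z<.074)&(x>.42)&(x<.6)&(abs(y-.02)<.14)&~red&(hsv[...,1]<70)&(hsv[...,2]>90)
    print("box",m.sum(),rect(w[m]))
    m=(z>.09)&(z<.24)&(x>.55)&(x<.66)&(abs(y-.02)<.13)
    P=w[m]; c=np.median(P,0); 
    for _ in range(5):
        U,S,V=np.linalg.svd(P-P.mean(0),full_matrices=False); d=(P-P.mean(0))@V[2]; P=P[abs(d)<.006]
    nn=V[2]*np.sign(-V[2][0]) ; print("lid n",nn,P.mean(0),"ang",np.arctan2(-nn[0],-nn[2]) , "yaw",np.arctan2(-nn[1],-nn[0]),len(P),P.min(0),P.max(0))
    m=(x>.36)&(x<.68)&(y>.24)&(y<.40)&(z>.018)&(z<.035); print("tray rim",m.sum(),rect(w[m]))
    m=(x>.45)&(x<.6)&(y>-.39)&(y<-.24)&(z>.035)&(z<.052); print("sel box",m.sum(),rect(w[m]))
    m=(x>.45)&(x<.6)&(y>-.39)&(y<-.24)&(z>.062)&(z<.11); print("sel all",m.sum(),rect(w[m]))
    m&=red&(z>.088); P=w[m]; print("sel red",m.sum(),rect(P),np.median(P[:,2]))
    for t in ["flux","spray","tip_tin"]:
        for d in finder.masks_of(p,t)[:1]:
            q=w[d["pixels"]]; print(t,np.round(np.nanmedian(q,0),3),np.round(np.nanpercentile(q,98,axis=0),3))
    if n=="top":
        A=cv2.resize(p["frame"][135:260,215:320,::-1],None,fx=4.5,fy=4.5,interpolation=cv2.INTER_CUBIC)
        np.save("t.npy",A)
    else:
        B=cv2.resize(p["frame"][295:380,320:405,::-1],None,fx=562/85,fy=562/85,interpolation=cv2.INTER_CUBIC)[:562,:320*0+560]
        A=np.load("t.npy"); h=min(A.shape[0],B.shape[0]); 
        C=np.hstack([A[:h,:],B[:h]]); C=cv2.resize(C,(800,int(800*C.shape[0]/C.shape[1]))); cv2.imwrite("pics/c1.png",C)
```

```text
== top
pry red (array([493.5,  16.2]), array([ 14.1, 148.2]), 5.67) 0.08055288710572747
 x=-0.1052*y+0.4945
rim 478 (array([530.9,  19.6]), array([161.7, 182.3]), 4.95)
box 1860 (array([527.1,  19.2]), array([158.2, 193.6]), 4.54)
lid n [-0.98421816 -0.08563396  0.15485939] [0.6226953  0.02876158 0.17339411] ang 1.7268593925962696 yaw 0.08678852997712556 1592 [ 0.60389518 -0.06120416  0.09022888] [0.64471599 0.11877668 0.23477904]
tray rim 460 (array([515.8, 323.3]), array([ 82.2, 250.6]), 80.07)
sel box 1031 (array([ 528.5, -323. ]), array([101.1, 101.2]), 82.87)
sel all 298 (array([ 528.5, -320.1]), array([46.1, 50. ]), 85.59)
sel red 85 (array([ 526. , -322.9]), array([18.3, 45.2]), 83.96) 0.09669961365843514
flux [ 0.38  -0.181  0.057] [ 0.391 -0.171  0.083]
spray [ 0.637 -0.197  0.097] [ 0.664 -0.182  0.152]
tip_tin [0.749 0.212 0.034] [0.791 0.289 0.044]
== side
pry red (array([492. ,  16.5]), array([ 15. , 153.4]), 6.09) 0.07878583459470972
 x=-0.1055*y+0.4930
rim 665 (array([530.5,  14.2]), array([164.5, 195.1]), 4.64)
box 2960 (array([524.9,  11.8]), array([167.1, 190.6]), 5.12)
lid n [-0.98528801 -0.08898053  0.14591097] [0.62196206 0.01677642 0.16481849] ang 1.7178174581188779 yaw 0.09006483857054745 2994 [ 0.60309998 -0.06605104  0.09001763] [0.64375395 0.11580958 0.2296019 ]
tray rim 424 (array([514.5, 319. ]), array([ 87. , 249.6]), 80.42)
sel box 1877 (array([ 527.2, -326.8]), array([100.2, 100.3]), 83.1)
sel all 672 (array([ 526.3, -329.1]), array([48.1, 50.5]), 83.24)
sel red 217 (array([ 526.9, -326.5]), array([19. , 49.9]), 82.08) 0.09572065672647176
flux [ 0.374 -0.198  0.048] [ 0.39  -0.183  0.08 ]
spray [ 0.633 -0.216  0.08 ] [ 0.653 -0.195  0.15 ]
tip_tin [0.375 0.17  0.03 ] [0.39  0.192 0.041]
```

View pics/c1.png

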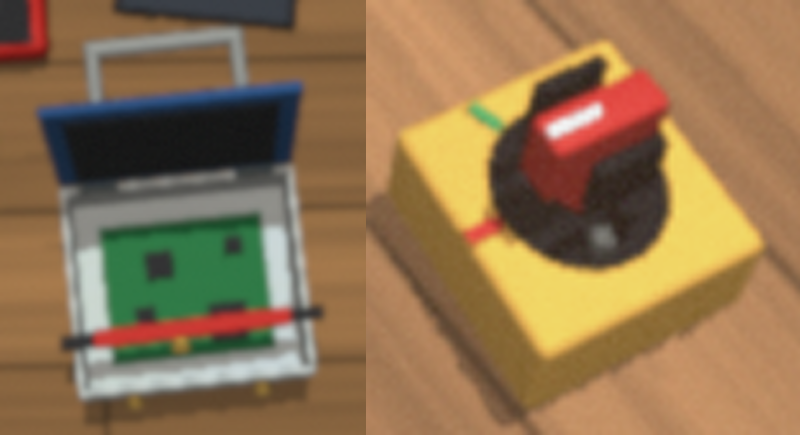

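The crop shows the bar across the front rims and the lid leaning back with its handle behind. The selector's white line is near the red mark, and the green mark lies clockwise of it. I'll write a planning helper next.

```bash
cat >> h.py <<'E'
def plan(pos,az,n,tilt=0.):
    """rows from measured pose to TCP pos, tool down, tool y at azimuth az"""
    s=monitor.get_state(); p0=np.array(s["tool_pos"]); R0=R.from_quat(s["eef_rot"])
    y=np.array([np.cos(az),np.sin(az),0]); z=np.array([0,0,-1.]); RT=R.from_matrix(np.stack([np.cross(y,z),y,z],1))
    rv=(R0.inv()*RT).as_rotvec(); d=(np.array(pos)-p0)/n; rows=[]
    for i in range(n):
        Ri=R0*R.from_rotvec(rv*i/n); rows.append(np.r_[Ri.inv().apply(d)*100,rv/n])
    for k in range(0,n,8): print([float(f"{v:.3f}")+0 for r in rows[k:k+8] for v in r])
def st():
    s=monitor.get_state(); Y=R.from_quat(s["eef_rot"]).as_matrix()
    print("t",s["clock"],"p",np.round(s["tool_pos"],4),"az",np.round(np.arctan2(Y[1,1],Y[0,1]),3),"z",np.round(Y[:,2],3),"F",np.round(s["contact_force"],1),"op",round(s["opening"]*88.1,1),"q",np.round(s["q"],2))
E
python3 -c "
from h import *
plan((.493,.0165,.26),.105,16)"
```

```text
[-2.975, -3.095, 0.267, 0.0, 0.0, 0.077, -3.204, -2.857, 0.267, 0.0, 0.0, 0.077, -3.414, -2.602, 0.267, 0.0, 0.0, 0.077, -3.605, -2.331, 0.267, 0.0, 0.0, 0.077, -3.773, -2.047, 0.267, 0.0, 0.0, 0.077, -3.92, -1.75, 0.267, 0.0, 0.0, 0.077, -4.043, -1.443, 0.267, 0.0, 0.0, 0.077, -4.142, -1.128, 0.267, 0.0, 0.0, 0.077]
[-4.217, -0.806, 0.267, 0.0, 0.0, 0.077, -4.266, -0.479, 0.267, 0.0, 0.0, 0.077, -4.29, -0.149, 0.267, 0.0, 0.0, 0.077, -4.289, 0.182, 0.267, 0.0, 0.0, 0.077, -4.262, 0.512, 0.267, 0.0, 0.0, 0.077, -4.21, 0.838, 0.267, 0.0, 0.0, 0.077, -4.133, 1.16, 0.267, 0.0, 0.0, 0.077, -4.032, 1.475, 0.267, 0.0, 0.0, 0.077]
```

Call:
{"method": "carry_out", "body": {"motion": [-3.0, -3.1, 0.27, 0, 0, 0.077, -3.2, -2.85, 0.27, 0, 0, 0.077, -3.4, -2.6, 0.27, 0, 0, 0.077, -3.6, -2.35, 0.27, 0, 0, 0.077, -3.75, -2.05, 0.27, 0, 0, 0.077, -3.9, -1.75, 0.27, 0, 0, 0.077, -4.05, -1.45, 0.27, 0, 0, 0.077, -4.15, -1.15, 0.27, 0, 0, 0.077], "hand": 2.8, "grip_force": 20}}

```text
clock: 2.2
tool_pos: [0.3189, 0.3112, 0.2813]
eef_rot: [0.413, 0.911, 0.001, 0.0]
contact_force: [0.7, 0.4, -0.6]
opening: 0.322
```

Call:
{"method": "carry_out", "body": {"motion": [-4.2, -0.8, 0.27, 0, 0, 0.077, -4.25, -0.5, 0.27, 0, 0, 0.077, -4.3, -0.15, 0.27, 0, 0, 0.077, -4.3, 0.2, 0.27, 0, 0, 0.077, -4.25, 0.5, 0.27, 0, 0, 0.077, -4.2, 0.85, 0.27, 0, 0, 0.077, -4.15, 1.15, 0.27, 0, 0, 0.077, -4.05, 1.45, 0.27, 0, 0, 0.077]}}

```text
clock: 3.2
tool_pos: [0.4933, 0.0152, 0.2596]
eef_rot: [0.67, 0.743, 0.0, 0.0]
contact_force: [1.6, 0.2, 0.3]
opening: 0.317
```

Run:
```python
from h import *
st(); p=snapshot("wrist"); save(p,"pics/w1.png"); print(p["fx"],p["cx"],p["cy"],np.round(p["hand_eye"],4))
st(); plan((.493,.0165,.15),.105,6)
```

```text
t 3.2 p [0.4933 0.0152 0.2596] az 0.104 z [ 0.001  0.    -1.   ] F [1.6 0.2 0.3] op 27.9 q [-0.15  0.59  0.03  2.01 -0.04  0.54  0.02]
325.19226210127806 279.9797123752017 204.37910839203792 [[ 6.000e-04 -9.554e-01 -2.953e-01  7.660e-02]
 [ 1.000e+00  4.000e-04  9.000e-04 -1.000e-04]
 [-7.000e-04 -2.953e-01  9.554e-01 -8.150e-02]
 [ 0.000e+00  0.000e+00  0.000e+00  1.000e+00]]
t 3.25 p [0.4961 0.0089 0.2596] az 0.093 z [ 0.005 -0.004 -1.   ] F [ 2.7 -3.6 -0.2] op 27.9 q [-0.14  0.59  0.04  2.   -0.04  0.54  0.02]
[0.14, -0.047, 1.826, 0.001, 0.001, -0.002, 0.138, -0.046, 1.826, 0.001, 0.001, -0.002, 0.137, -0.044, 1.827, 0.001, 0.001, -0.002, 0.136, -0.043, 1.827, 0.001, 0.001, -0.002, 0.134, -0.041, 1.827, 0.001, 0.001, -0.002, 0.133, -0.04, 1.827, 0.001, 0.001, -0.002]
```

View pics/w1.png

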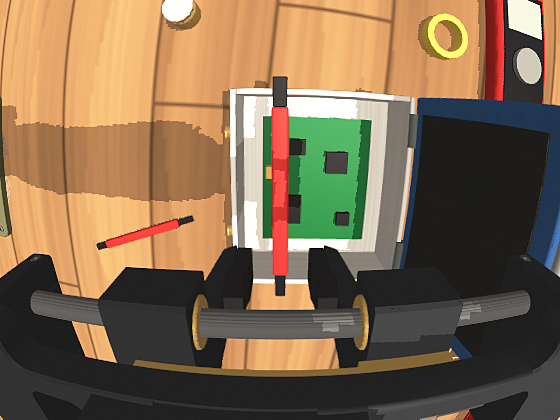

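The wrist view shows the bar vertical at column 281, with the fingers straddling that line at (235, 325), so x and yaw are well aligned. I'll let the arm settle and measure from the wrist.

Call:
{"method": "carry_out", "body": {"motion": [0, 0, 1.0, 0, 0, 0, 0, 0, 1.0, 0, 0, 0, 0, 0, 0, 0, 0, 0, 0, 0, 0, 0, 0, 0]}}

```text
clock: 3.75
tool_pos: [0.4921, 0.0172, 0.2394]
eef_rot: [0.668, 0.744, -0.0, -0.0]
contact_force: [0.5, -0.5, -0.2]
opening: 0.317
```

```bash
cat >> h.py <<'E'
def wproj(p,s,px,zp):
    """wrist pixels (N,2) -> world points on plane z=zp"""
    d=(px-np.array([p["cx"],p["cy"]])); r=np.hypot(*d.T); th=r/p["fx"]
    ray=np.c_[d/np.maximum(r,1e-9)[:,None]*np.sin(th)[:,None],np.cos(th)]
    H=np.array(p["hand_eye"]); Rt=R.from_quat(s["eef_rot"])
    o=Rt.apply(H[:3,3])+s["tool_pos"]; v=Rt.apply(ray@H[:3,:3].T)
    return o+v*((zp-o[2])/v[:,2])[:,None]
E
python3 - <<'E'
from h import *
s=monitor.get_state(); p=snapshot("wrist"); st()
hsv=cv2.cvtColor(p["frame"],cv2.COLOR_RGB2HSV).astype(int)
red=((hsv[...,0]<8)|(hsv[...,0]>172))&(hsv[...,1]>150)&(hsv[...,2]>90)
v,u=np.nonzero(red); P=wproj(p,s,np.c_[u,v].astype(float),.0805)
P=P[(abs(P[:,0]-.49)<.03)&(abs(P[:,1]-.02)<.11)]
a=np.polyfit(P[:,1],P[:,0],1); print(a,np.polyval(a,.0165),cv2.minAreaRect((P[:,:2]*1000).astype(np.float32)))
plan((.493,.0165,.15),.105,6)
E
```

```text
t 3.8 p [0.4923 0.017  0.2396] az 0.107 z [ 0.  0. -1.] F [-0.2  0.3 -0.6] op 27.7 q [-0.15  0.62  0.03  2.03 -0.04  0.49  0.02]
[-0.1030159   0.49480526] 0.49310550042420537 ((493.24713134765625, 18.387554168701172), (13.649434089660645, 148.21253967285156), 5.857386112213135)
[-0.01, 0.011, 1.493, 0.0, 0.0, 0.0, -0.01, 0.011, 1.493, 0.0, 0.0, 0.0, -0.01, 0.011, 1.493, 0.0, 0.0, 0.0, -0.01, 0.011, 1.493, 0.0, 0.0, 0.0, -0.01, 0.011, 1.493, 0.0, 0.0, 0.0, -0.01, 0.011, 1.493, 0.0, 0.0, 0.0]
```

Call:
{"method": "carry_out", "body": {"motion": [0, 0.1, 2.5, 0, 0, 0, 0, 0, 2.5, 0, 0, 0, 0, 0, 2.2, 0, 0, 0, 0, 0, 1.6, 0, 0, 0, 0, 0, 1.0, 0, 0, 0, 0, 0, 0.45, 0, 0, 0, 0, 0, 0, 0, 0, 0]}}

```text
clock: 4.68
tool_pos: [0.4935, 0.0165, 0.1372]
eef_rot: [0.669, 0.744, 0.0, 0.0]
contact_force: [0.2, -0.0, -0.2]
opening: 0.313
```

Call:
{"method": "carry_out", "body": {"motion": [0, 0, 0, 0, 0, 0, 0, 0, 0, 0, 0, 0, 0, 0, 0, 0, 0, 0, 0, 0, 0, 0, 0, 0], "hand": 0.8, "grip_force": 20}}

```text
clock: 5.18
tool_pos: [0.4936, 0.0164, 0.1374]
eef_rot: [0.669, 0.744, 0.0, 0.0]
contact_force: [-0.5, -0.6, 4.7]
opening: 0.155
```

Call:
{"method": "carry_out", "body": {"motion": [0, 0, -1, 0, 0, 0, 0, 0, -2, 0, 0, 0, 0, 0, -2, 0, 0, 0, 0, 0, -1, 0, 0, 0]}}

```text
clock: 5.68
tool_pos: [0.4936, 0.0164, 0.1981]
eef_rot: [0.669, 0.744, 0.0, 0.0]
contact_force: [0.2, -0.2, -0.4]
opening: 0.152
```

Run:
```python
from h import *
st(); p=snapshot("top"); w=cloud(p); 
P=w[(w[...,2]>.12)&(w[...,2]<.17)&(abs(w[...,0]-.49)<.05)&(abs(w[...,1]-.02)<.12)]
y=P[abs(P[:,1]-.02)>.07]; print(len(y),np.round(np.median(y,0),3))
m=np.abs(w[...,2]-.0805)<.006; m&=(abs(w[...,0]-.49)<.025)&(abs(w[...,1]-.02)<.07); print(m.sum())
plan((.514,.321,.15),np.pi-1.745-0.0,12)
```

```text
t 5.675 p [0.4936 0.0164 0.1981] az 0.106 z [ 0.001  0.    -1.   ] F [ 0.2 -0.2 -0.4] op 13.4 q [-0.14  0.7   0.02  2.06 -0.04  0.39  0.02]
96 [0.489 0.093 0.137]
0
[2.506, 0.434, 0.407, 0.0, 0.0, -0.108, 2.445, 0.701, 0.408, 0.0, 0.0, -0.108, 2.356, 0.959, 0.408, 0.0, 0.0, -0.108, 2.239, 1.207, 0.408, 0.0, 0.0, -0.108, 2.097, 1.44, 0.408, 0.0, 0.0, -0.108, 1.93, 1.657, 0.408, 0.0, 0.0, -0.108, 1.741, 1.854, 0.408, 0.0, 0.0, -0.108, 1.532, 2.031, 0.408, 0.0, 0.0, -0.108]
[1.305, 2.183, 0.408, 0.0, 0.0, -0.108, 1.063, 2.311, 0.407, 0.0, 0.0, -0.108, 0.808, 2.412, 0.407, 0.0, 0.0, -0.108, 0.545, 2.485, 0.407, 0.0, 0.0, -0.108]
```

Call:
{"method": "carry_out", "body": {"motion": [2.5, 0.45, 0, 0, 0, -0.108, 2.45, 0.7, 0, 0, 0, -0.108, 2.35, 0.95, 0, 0, 0, -0.108, 2.25, 1.2, 0.5, 0, 0, -0.108, 2.1, 1.45, 0.5, 0, 0, -0.108, 1.95, 1.65, 0.5, 0, 0, -0.108, 1.75, 1.85, 0.5, 0, 0, -0.108, 1.55, 2.05, 0.5, 0, 0, -0.108]}}

```text
clock: 6.72
tool_pos: [0.5062, 0.2216, 0.1715]
eef_rot: [0.293, 0.956, -0.0, -0.0]
contact_force: [0.2, 0.3, -0.7]
opening: 0.155
```

Call:
{"method": "carry_out", "body": {"motion": [1.3, 2.2, 0.5, 0, 0, -0.108, 1.05, 2.3, 0.5, 0, 0, -0.108, 0.8, 2.4, 0.5, 0, 0, -0.108, 0.55, 2.5, 0.5, 0, 0, -0.108, 0, 0, 0, 0, 0, 0, 0, 0, 0, 0, 0, 0]}}

```text
clock: 7.48
tool_pos: [0.5126, 0.3203, 0.1518]
eef_rot: [0.085, 0.996, -0.001, -0.0]
contact_force: [0.8, -1.4, -0.2]
opening: 0.157
```

Run:
```python
from h import *
st(); s=monitor.get_state(); p=snapshot("wrist"); save(p,"pics/w2.png")
g=wproj(p,s,np.array([[0.,0]]),.025)
plan((.5155,.322,.08),1.396,6)
# overlay: project tray model at both estimates
def proj(P):
    H=np.array(p["hand_eye"]); Rt=R.from_quat(s["eef_rot"])
    t=Rt.inv().apply(P-s["tool_pos"]); c=(t-H[:3,3])@H[:3,:3]
    r=np.hypot(c[:,0],c[:,1]); th=np.arctan2(r,c[:,2]); return np.c_[c[:,0]/r*th*p["fx"]+p["cx"],c[:,1]/r*th*p["fx"]+p["cy"]]
im=p["frame"][...,::-1].copy(); a=-.1745
t=np.linspace(-1,1,60); o=np.ones(60)
for sx,sy in((.125,.04),(.121,.036)):
    Q=np.concatenate([np.c_[t*sx,o*sy],np.c_[t*sx,-o*sy],np.c_[o*sx,t*sy],np.c_[-o*sx,t*sy]])
    W=np.c_[Q@np.array([[np.cos(a),np.sin(a)],[-np.sin(a),np.cos(a)]])+[.5155,.322],np.full(240,.025)]
    for u,v in proj(W): cv2.circle(im,(int(u),int(v)),0,(0,255,255),-1)
cv2.imwrite("pics/w2.png",im)
```

```text
t 7.475 p [0.5126 0.3203 0.1518] az 1.401 z [-0.    -0.002 -1.   ] F [ 0.8 -1.4 -0.2] op 13.8 q [-0.51  0.87 -0.23  1.74  0.33  0.57  0.46]
[-0.039, 0.044, 1.199, 0.0, 0.0, 0.001, -0.039, 0.044, 1.199, 0.0, 0.0, 0.001, -0.039, 0.044, 1.199, 0.0, 0.0, 0.001, -0.039, 0.043, 1.199, 0.0, 0.0, 0.001, -0.039, 0.043, 1.199, 0.0, 0.0, 0.001, -0.039, 0.043, 1.199, 0.0, 0.0, 0.001]
```

View pics/w2.png

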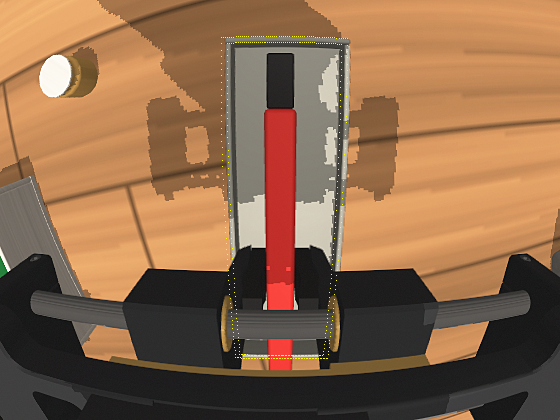

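The overlay matches the tray to about 3 mm: the tray sits about 5 px right of the drawn outline, and the bar is parallel to it and within it. I'll shift 4 mm in +y and lower.

Call:
{"method": "carry_out", "body": {"motion": [-0.2, 0.4, 2.0, 0, 0, 0, 0, 0, 2.0, 0, 0, 0, 0, 0, 2.0, 0, 0, 0, 0, 0, 1.0, 0, 0, 0, 0, 0, 0.5, 0, 0, 0, 0, 0, 0.35, 0, 0, 0, 0, 0, 0, 0, 0, 0]}}

```text
clock: 8.4
tool_pos: [0.5154, 0.3252, 0.0737]
eef_rot: [0.084, 0.996, 0.0, 0.0]
contact_force: [-0.3, 0.5, -0.4]
opening: 0.156
```

```bash
python3 -c "
from h import *
st()"
```

```text
t 8.4 p [0.5154 0.3252 0.0737] az 1.402 z [ 0.  0. -1.] F [-0.3  0.5 -0.4] op 13.8 q [-0.54  1.   -0.18  1.74  0.37  0.44  0.43]
```

Call:
{"method": "carry_out", "body": {"motion": [0, 0, 0.2, 0, 0, 0, 0, 0, 0, 0, 0, 0]}}

```text
clock: 8.65
tool_pos: [0.5154, 0.3251, 0.0717]
eef_rot: [0.084, 0.996, 0.0, 0.0]
contact_force: [0.5, -0.4, -0.9]
opening: 0.151
```

Call:
{"method": "carry_out", "body": {"motion": [0, 0, 0, 0, 0, 0, 0, 0, 0, 0, 0, 0, 0, 0, 0, 0, 0, 0], "hand": 2.2}}

```text
clock: 9.02
tool_pos: [0.5153, 0.3251, 0.0716]
eef_rot: [0.084, 0.996, 0.0, 0.0]
contact_force: [0.3, -0.2, -0.8]
opening: 0.247
```

Call:
{"method": "carry_out", "body": {"motion": [0, 0, -1, 0, 0, 0, 0, 0, -3, 0, 0, 0, 0, 0, -5, 0, 0, 0, 0, 0, -5, 0, 0, 0, 0, 0, -5, 0, 0, 0, 0, 0, -3, 0, 0, 0]}}

```text
clock: 9.78
tool_pos: [0.5157, 0.3255, 0.2951]
eef_rot: [0.084, 0.996, 0.001, 0.002]
contact_force: [0.2, -1.1, -0.3]
opening: 0.246
```

Run:
```python
from h import *
st(); p=snapshot("side"); w=cloud(p)
hsv=cv2.cvtColor(p["frame"],cv2.COLOR_RGB2HSV).astype(int)
red=((hsv[...,0]<8)|(hsv[...,0]>172))&(hsv[...,1]>150)&(hsv[...,2]>70)
x,y,z=np.moveaxis(w,-1,0)
P=w[red&(x>.4)&(x<.63)&(y>.25)&(y<.39)&(z<.05)]
print("bar",len(P),cv2.minAreaRect((P[:,:2]*1000).astype(np.float32)),np.percentile(P[:,2],[5,50,95]))
# lid & handle
for n in("side","top"):
    p=snapshot(n) if n=="top" else p; w=cloud(p); x,y,z=np.moveaxis(w,-1,0); hsv=cv2.cvtColor(p["frame"],cv2.COLOR_RGB2HSV).astype(int)
    P=w[(z>.1)&(z<.24)&(x>.655)&(x<.72)&(abs(y-.03)<.1)]; print(n,"handle",len(P),np.round(np.nanpercentile(P,[2,50,98],axis=0),4) if len(P) else "")
    Q=P[P[:,2]>.185]; 
    if len(Q)>10: print(len(Q),np.polyfit(Q[:,1],Q[:,0],1),cv2.minAreaRect((Q[:,:2]*1000).astype(np.float32)),np.percentile(Q[:,2],[10,50,95]))
```

```text
t 9.775 p [0.5157 0.3255 0.2951] az 1.402 z [ 0.003  0.003 -1.   ] F [ 0.2 -1.1 -0.3] op 21.7 q [-0.46  0.68 -0.31  1.62  0.25  0.87  0.53]
bar 165 ((514.2041015625, 325.78155517578125), (30.32195472717285, 146.21096801757812), 83.31294250488281) [0.00974365 0.01257453 0.0147584 ]
side handle 226 [[ 0.6598 -0.0251  0.1984]
 [ 0.6766  0.0252  0.2054]
 [ 0.686   0.08    0.2085]]
226 [-0.08121791  0.67814203] ((671.875244140625, 28.74017906188965), (27.70085334777832, 110.64099884033203), 2.744128942489624) [0.20052063 0.20539572 0.20808431]
top handle 287 [[ 0.6574 -0.021   0.2019]
 [ 0.6781  0.0295  0.2076]
 [ 0.6876  0.087   0.2131]]
287 [-0.04135389  0.67770784] ((672.4972534179688, 32.136199951171875), (33.436424255371094, 110.45431518554688), 0.2777634263038635) [0.20438226 0.20756607 0.21168395]
```

The bar is flat in the tray. Now the lid handle, with its axis at about (0.681, 0.030, 0.2015).

```bash
python3 -c "
from h import *
plan((.682,.030,.325),.087,11)"
```

```text
[-1.937, -2.4, -0.266, 0.001, 0.0, 0.12, -2.209, -2.152, -0.265, 0.001, 0.0, 0.12, -2.45, -1.874, -0.263, 0.001, 0.0, 0.12, -2.656, -1.568, -0.262, 0.001, 0.0, 0.12, -2.824, -1.241, -0.261, 0.001, 0.0, 0.12, -2.952, -0.895, -0.261, 0.001, 0.0, 0.12, -3.038, -0.537, -0.26, 0.001, 0.0, 0.12, -3.08, -0.171, -0.26, 0.001, 0.0, 0.12]
[-3.078, 0.197, -0.26, 0.001, 0.0, 0.12, -3.033, 0.562, -0.261, 0.001, 0.0, 0.12, -2.944, 0.92, -0.262, 0.001, 0.0, 0.12]
```

Call:
{"method": "carry_out", "body": {"motion": [-1.95, -2.4, -0.4, 0, 0, 0.12, -2.2, -2.15, -0.4, 0, 0, 0.12, -2.45, -1.85, -0.4, 0, 0, 0.12, -2.65, -1.55, -0.4, 0, 0, 0.12, -2.8, -1.25, -0.4, 0, 0, 0.12, -2.95, -0.9, -0.4, 0, 0, 0.12, -3.05, -0.55, -0.3, 0, 0, 0.12, -3.1, -0.15, -0.3, 0, 0, 0.12], "hand": 2.8}}

```text
clock: 10.88
tool_pos: [0.6353, 0.1088, 0.3208]
eef_rot: [0.537, 0.844, -0.001, -0.001]
contact_force: [-0.2, 0.5, 0.0]
opening: 0.32
```

Call:
{"method": "carry_out", "body": {"motion": [-3.1, 0.2, 0, 0, 0, 0.12, -3.05, 0.55, 0, 0, 0, 0.12, -2.95, 0.9, 0, 0, 0, 0.12, 0, 0, 0, 0, 0, 0, 0, 0, 0, 0, 0, 0, 0, 0, 0, 0, 0, 0]}}

```text
clock: 11.62
tool_pos: [0.6796, 0.0302, 0.3213]
eef_rot: [0.676, 0.737, 0.0, -0.001]
contact_force: [-0.7, 0.8, -0.3]
opening: 0.318
```

Run:
```python
from h import *
st(); s=monitor.get_state(); p=snapshot("wrist"); save(p,"pics/w3.png"); plan((.682,.030,.325),.087,1)
```

```text
t 11.625 p [0.6796 0.0302 0.3213] az 0.085 z [-0.001  0.001 -1.   ] F [-0.7  0.8 -0.3] op 28.0 q [-0.13  0.75  0.04  1.36 -0.03  1.03 -0.  ]
[-0.019, 0.227, -0.356, 0.0, -0.001, -0.002]
```

View pics/w3.png

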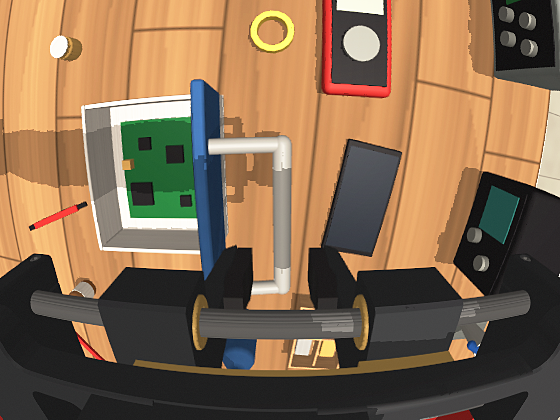

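The wrist view shows the handle bar at column ~283 between the fingers, about 2 mm right of centre, with the lid edge left of the left finger. I'll correct by 2 mm and descend.

Call:
{"method": "carry_out", "body": {"motion": [0, 0.25, 1.5, 0, 0, 0, 0, 0, 2.0, 0, 0, 0, 0, 0, 1.5, 0, 0, 0, 0, 0, 1.2, 0, 0, 0, 0, 0, 0.8, 0, 0, 0, 0, 0, 0, 0, 0, 0]}}

```text
clock: 12.42
tool_pos: [0.6825, 0.0285, 0.2509]
eef_rot: [0.678, 0.735, -0.0, -0.0]
contact_force: [-0.3, -0.8, -0.7]
opening: 0.319
```

Call:
{"method": "carry_out", "body": {"motion": [0, 0, 0, 0, 0, 0, 0, 0, 0, 0, 0, 0, 0, 0, 0, 0, 0, 0, 0, 0, 0, 0, 0, 0], "hand": 0.6, "grip_force": 12}}

```text
clock: 12.92
tool_pos: [0.683, 0.0285, 0.252]
eef_rot: [0.678, 0.736, 0.0, 0.0]
contact_force: [0.0, 0.1, 0.9]
opening: 0.132
```

Run:
```python
from h import *
st(); s=monitor.get_state(); p0=np.array(s["tool_pos"])
c,si=np.cos(.087),np.sin(.087); Rz=R.from_euler("z",.087)
def hp(t): return np.array([-.14*np.cos(t)+.053*np.sin(t),0,.14*np.sin(t)+.053*np.cos(t)])
hinge=np.array([.530,.018,0])+Rz.apply([.08,0,.0705])
for t in(1.65,1.68,1.7,1.72,1.74): print(t,np.round(hinge+Rz.apply(hp(t)),4))
th=np.linspace(1.71,0,41); d=np.diff([hp(t) for t in th],axis=0)
for k in range(0,40,8): print([(round(a[0]*100,2),round(-a[2]*100,2)) for a in d[k:k+8]])
```

```text
t 12.925 p [0.683  0.0285 0.252 ] az 0.082 z [ 0.001  0.    -1.   ] F [0.  0.1 0.9] op 11.6 q [-0.13  0.82  0.03  1.43 -0.03  0.89 -0.  ]
1.65 [0.6734 0.0305 0.2059]
1.68 [0.6774 0.0309 0.2039]
1.7 [0.68   0.0311 0.2025]
1.72 [0.6826 0.0313 0.2011]
1.74 [0.6852 0.0315 0.1996]
[(np.float64(-0.57), np.float64(-0.3)), (np.float64(-0.58), np.float64(-0.27)), (np.float64(-0.59), np.float64(-0.25)), (np.float64(-0.6), np.float64(-0.22)), (np.float64(-0.61), np.float64(-0.19)), (np.float64(-0.62), np.float64(-0.17)), (np.float64(-0.62), np.float64(-0.14)), (np.float64(-0.63), np.float64(-0.11))]
[(np.float64(-0.63), np.float64(-0.09)), (np.float64(-0.64), np.float64(-0.06)), (np.float64(-0.64), np.float64(-0.03)), (np.float64(-0.64), np.float64(-0.01)), (np.float64(-0.64), np.float64(0.02)), (np.float64(-0.64), np.float64(0.05)), (np.float64(-0.64), np.float64(0.08)), (np.float64(-0.63), np.float64(0.1))]
[(np.float64(-0.63), np.float64(0.13)), (np.float64(-0.62), np.float64(0.16)), (np.float64(-0.61), np.float64(0.18)), (np.float64(-0.6), np.float64(0.21)), (np.float64(-0.6), np.float64(0.23)), (np.float64(-0.58), np.float64(0.26)), (np.float64(-0.57), np.float64(0.28)), (np.float64(-0.56), np.float64(0.31))]
[(np.float64(-0.55), np.float64(0.33)), (np.float64(-0.53), np.float64(0.36)), (np.float64(-0.52), np.float64(0.38)), (np.float64(-0.5), np.float64(0.4)), (np.float64(-0.48), np.float64(0.42)), (np.float64(-0.46), np.float64(0.44)), (np.float64(-0.44), np.float64(0.46)), (np.float64(-0.42), np.float64(0.48))]
[(np.float64(-0.4), np.float64(0.5)), (np.float64(-0.38), np.float64(0.51)), (np.float64(-0.36), np.float64(0.53)), (np.float64(-0.34), np.float64(0.54)), (np.float64(-0.31), np.float64(0.56)), (np.float64(-0.29), np.float64(0.57)), (np.float64(-0.26), np.float64(0.58)), (np.float64(-0.24), np.float64(0.59))]
```

Call:
{"method": "carry_out", "body": {"motion": [0, -0.57, -0.3, 0, 0, 0, 0, -0.58, -0.27, 0, 0, 0, 0, -0.59, -0.25, 0, 0, 0, 0, -0.6, -0.22, 0, 0, 0, 0, -0.61, -0.19, 0, 0, 0, 0, -0.62, -0.17, 0, 0, 0, 0, -0.62, -0.14, 0, 0, 0, 0, -0.63, -0.11, 0, 0, 0]}}

```text
clock: 13.92
tool_pos: [0.6343, 0.0244, 0.2684]
eef_rot: [0.678, 0.735, 0.0, 0.0]
contact_force: [2.5, -0.1, 4.3]
opening: 0.134
```

Call:
{"method": "carry_out", "body": {"motion": [0, -0.63, -0.09, 0, 0, 0, 0, -0.64, -0.06, 0, 0, 0, 0, -0.64, -0.03, 0, 0, 0, 0, -0.64, -0.01, 0, 0, 0, 0, -0.64, 0.02, 0, 0, 0, 0, -0.64, 0.05, 0, 0, 0]}}

```text
clock: 14.68
tool_pos: [0.5956, 0.0212, 0.2687]
eef_rot: [0.678, 0.735, -0.001, -0.0]
contact_force: [0.5, -2.3, 1.2]
opening: 0.13
```

Run:
```python
from h import *
st(); p=snapshot("side"); w=cloud(p); x,y,z=np.moveaxis(w,-1,0)
hsv=cv2.cvtColor(p["frame"],cv2.COLOR_RGB2HSV).astype(int)
Rz=R.from_euler("z",-.087); L=Rz.apply((w-[.6097,.025,.0705]).reshape(-1,3)).reshape(w.shape)
m=(L[...,2]>.03)&(L[...,2]<.17)&(L[...,0]<.02)&(L[...,0]>-.12)&(abs(L[...,1])<.088)&((hsv[...,2]<60)|((hsv[...,0]>100)&(hsv[...,0]<130)))
P=L[m]
a=np.arctan2(P[:,2],-P[:,0]); print(len(P),np.percentile(a,[10,50,90]))
```

```text
t 14.675 p [0.5956 0.0212 0.2687] az 0.082 z [-0.001 -0.    -1.   ] F [ 0.5 -2.3  1.2] op 11.5 q [-0.13  0.69  0.03  1.7  -0.03  0.76 -0.  ]
1082 [1.07253073 1.10111094 1.35806072]
```

The lid follows: measured angle 1.10, expected 1.11, with small forces. Continuing.

Call:
{"method": "carry_out", "body": {"motion": [0, -0.64, 0.08, 0, 0, 0, 0, -0.63, 0.1, 0, 0, 0, 0, -0.63, 0.13, 0, 0, 0, 0, -0.62, 0.16, 0, 0, 0, 0, -0.61, 0.18, 0, 0, 0, 0, -0.6, 0.21, 0, 0, 0, 0, -0.6, 0.23, 0, 0, 0, 0, -0.58, 0.26, 0, 0, 0]}}

```text
clock: 15.72
tool_pos: [0.5471, 0.0176, 0.2555]
eef_rot: [0.677, 0.736, 0.0, -0.0]
contact_force: [1.1, -1.9, 0.7]
opening: 0.13
```

Call:
{"method": "carry_out", "body": {"motion": [0, -0.57, 0.28, 0, 0, 0, 0, -0.56, 0.31, 0, 0, 0, 0, -0.55, 0.33, 0, 0, 0, 0, -0.53, 0.36, 0, 0, 0, 0, -0.52, 0.38, 0, 0, 0, 0, -0.5, 0.4, 0, 0, 0]}}

```text
clock: 16.48
tool_pos: [0.515, 0.015, 0.2348]
eef_rot: [0.677, 0.736, 0.0, -0.0]
contact_force: [-0.6, 0.2, -0.0]
opening: 0.129
```

Call:
{"method": "carry_out", "body": {"motion": [0, -0.48, 0.42, 0, 0, 0, 0, -0.46, 0.44, 0, 0, 0, 0, -0.44, 0.46, 0, 0, 0, 0, -0.42, 0.48, 0, 0, 0, 0, -0.4, 0.5, 0, 0, 0, 0, 0, 0, 0, 0, 0]}}

```text
clock: 17.23
tool_pos: [0.4929, 0.0131, 0.2115]
eef_rot: [0.677, 0.736, -0.0, -0.001]
contact_force: [-0.2, 2.7, -2.3]
opening: 0.131
```

Run:
```python
from h import *
st()
for n in("side","top"):
    p=snapshot(n); w=cloud(p)
    Rz=R.from_euler("z",-.087); L=Rz.apply((w-[.6097,.025,.0705]).reshape(-1,3)).reshape(w.shape)
    hsv=cv2.cvtColor(p["frame"],cv2.COLOR_RGB2HSV).astype(int)
    m=(L[...,2]>-.01)&(L[...,2]<.1)&(L[...,0]<-.01)&(L[...,0]>-.17)&(abs(L[...,1])<.088)&(hsv[...,0]>100)&(hsv[...,0]<130)&(hsv[...,1]>120)
    P=L[m]; print(n,len(P)); 
    if len(P)>30:
        a=np.polyfit(-P[:,0],P[:,2],1); print("angle",np.arctan(a[0]),a)
```

```text
t 17.225 p [0.4929 0.0131 0.2115] az 0.082 z [-0.001  0.    -1.   ] F [-0.2  2.7 -2.3] op 11.5 q [-0.13  0.67  0.02  2.05 -0.03  0.42 -0.01]
side 1460
angle 0.3066065631807944 [0.31658992 0.00738331]
top 643
angle 0.308295601533883 [0.31844924 0.00908633]
```

Call:
{"method": "carry_out", "body": {"motion": [0, -0.38, 0.51, 0, 0, 0, 0, -0.36, 0.53, 0, 0, 0, 0, -0.34, 0.54, 0, 0, 0, 0, -0.31, 0.56, 0, 0, 0, 0, -0.29, 0.57, 0, 0, 0, 0, -0.13, 0.29, 0, 0, 0, 0, -0.13, 0.29, 0, 0, 0]}}

```text
clock: 18.2
tool_pos: [0.4739, 0.0114, 0.179]
eef_rot: [0.678, 0.736, -0.0, -0.0]
contact_force: [-0.9, 1.1, 0.3]
opening: 0.124
```

Call:
{"method": "carry_out", "body": {"motion": [0, -0.13, 0.3, 0, 0, 0, 0, -0.12, 0.3, 0, 0, 0, 0, 0, 0, 0, 0, 0]}}

```text
clock: 18.58
tool_pos: [0.4715, 0.0112, 0.1729]
eef_rot: [0.678, 0.735, -0.0, -0.0]
contact_force: [-0.5, 1.7, -1.2]
opening: 0.133
```

```bash
cat > lid.py <<'E'
from h import *
st()
for n in("side","top"):
    p=snapshot(n); w=cloud(p)
    Rz=R.from_euler("z",-.087); L=Rz.apply((w-[.6097,.025,.0705]).reshape(-1,3)).reshape(w.shape)
    hsv=cv2.cvtColor(p["frame"],cv2.COLOR_RGB2HSV).astype(int)
    m=(L[...,2]>-.01)&(L[...,2]<.1)&(L[...,0]<-.01)&(L[...,0]>-.155)&(abs(L[...,1])<.085)&(hsv[...,0]>100)&(hsv[...,0]<130)&(hsv[...,1]>120)
    P=L[m]; P=P[abs(P[:,2]-np.median(P[:,2]))<.02]; a=np.polyfit(-P[:,0],P[:,2],1); print("angle",np.arctan(a[0]),a,len(P))
E
python3 lid.py
```

```text
t 18.575 p [0.4715 0.0112 0.1729] az 0.082 z [-0.  0. -1.] F [-0.5  1.7 -1.2] op 11.8 q [-0.13  0.73  0.01  2.14 -0.03  0.28 -0.01]
angle 0.02109269698574346 [0.02109583 0.00691916] 1819
angle 0.018582458901657765 [0.0185846  0.00857472] 1002
```

Call:
{"method": "carry_out", "body": {"motion": [0, -0.05, 0.1, 0, 0, 0, 0, -0.03, 0.1, 0, 0, 0, 0, 0, 0.1, 0, 0, 0, 0, 0, 0.1, 0, 0, 0, 0, 0, 0, 0, 0, 0]}}

```text
clock: 19.3
tool_pos: [0.4705, 0.0111, 0.1697]
eef_rot: [0.678, 0.735, -0.0, -0.0]
contact_force: [-2.2, 2.0, 7.4]
opening: 0.122
```

```bash
python3 lid.py
```

```text
t 19.3 p [0.4705 0.0111 0.1697] az 0.082 z [-0.  0. -1.] F [-2.2  2.   7.4] op 10.8 q [-0.13  0.74  0.01  2.14 -0.03  0.26 -0.01]
angle 0.0006756688376598154 [0.00067567 0.00701932] 1860
angle 0.002835102106691451 [0.00283511 0.00840548] 1024
```

The lid is shut: angle ≈ 0 and a 7 N reaction. Releasing, then going to the selector.

Call:
{"method": "carry_out", "body": {"motion": [0, 0, 0, 0, 0, 0, 0, 0, 0, 0, 0, 0, 0, 0, 0, 0, 0, 0], "hand": 3.0}}

```text
clock: 19.77
tool_pos: [0.4711, 0.0108, 0.1692]
eef_rot: [0.678, 0.735, 0.0, 0.0]
contact_force: [0.4, -0.2, 0.3]
opening: 0.338
```

Call:
{"method": "carry_out", "body": {"motion": [0, 0, -1, 0, 0, 0, 0, 0, -3, 0, 0, 0, 0, 0, -3, 0, 0, 0, 0, 0, -1, 0, 0, 0, 0, 0, 0, 0, 0, 0]}}

```text
clock: 20.4
tool_pos: [0.471, 0.0111, 0.2496]
eef_rot: [0.678, 0.735, 0.001, 0.0]
contact_force: [-0.2, -0.0, -0.1]
opening: 0.339
```

```bash
python3 lid.py; python3 -c "
from h import *
plan((.528,-.325,.23),1.45,13)"
```

```text
t 20.4 p [0.471  0.0111 0.2496] az 0.082 z [ 0.001  0.    -1.   ] F [-0.2 -0.  -0.1] op 29.8 q [-0.14  0.58  0.02  2.08 -0.03  0.48 -0.01]
angle -9.094339894524792e-05 [-9.09433992e-05  7.04612864e-03] 2342
angle -0.0003090583199710637 [-0.00030906  0.00867847] 668
[-2.613, 0.23, 0.142, 0.0, 0.0, -0.105, -2.623, -0.046, 0.142, 0.0, 0.0, -0.105, -2.604, -0.321, 0.143, 0.0, 0.0, -0.105, -2.555, -0.593, 0.143, 0.0, 0.0, -0.105, -2.479, -0.858, 0.143, 0.0, 0.0, -0.105, -2.375, -1.114, 0.143, 0.0, 0.0, -0.105, -2.245, -1.357, 0.143, 0.0, 0.0, -0.105, -2.09, -1.585, 0.143, 0.0, 0.0, -0.105]
[-1.912, -1.796, 0.143, 0.0, 0.0, -0.105, -1.713, -1.987, 0.143, 0.0, 0.0, -0.105, -1.495, -2.156, 0.143, 0.0, 0.0, -0.105, -1.26, -2.301, 0.143, 0.0, 0.0, -0.105, -1.011, -2.421, 0.143, 0.0, 0.0, -0.105]
```

Call:
{"method": "carry_out", "body": {"motion": [-2.6, 0.25, 0.1, 0, 0, -0.105, -2.6, -0.05, 0.1, 0, 0, -0.105, -2.6, -0.3, 0.1, 0, 0, -0.105, -2.55, -0.6, 0.1, 0, 0, -0.105, -2.5, -0.85, 0.1, 0, 0, -0.105, -2.4, -1.1, 0.1, 0, 0, -0.105, -2.25, -1.35, 0.1, 0, 0, -0.105, -2.1, -1.6, 0.1, 0, 0, -0.105], "hand": 6.6}}

```text
clock: 21.5
tool_pos: [0.5063, -0.1963, 0.2397]
eef_rot: [0.317, 0.948, 0.0, -0.001]
contact_force: [0.9, 0.1, -1.0]
opening: 0.746
```

Call:
{"method": "carry_out", "body": {"motion": [-1.9, -1.8, 0.1, 0, 0, -0.105, -1.7, -2.0, 0.1, 0, 0, -0.105, -1.5, -2.15, 0.1, 0, 0, -0.105, -1.25, -2.3, 0.1, 0, 0, -0.105, -1.0, -2.4, 0.1, 0, 0, -0.105, 0, 0, 0, 0, 0, 0, 0, 0, 0, 0, 0, 0, 0, 0, 0, 0, 0, 0]}}

```text
clock: 22.5
tool_pos: [0.5284, -0.323, 0.236]
eef_rot: [0.061, 0.998, 0.001, -0.0]
contact_force: [-0.1, 1.2, 0.9]
opening: 0.748
```

Run:
```python
from h import *
st(); s=monitor.get_state(); p=snapshot("wrist"); save(p,"pics/w4.png"); 
hsv=cv2.cvtColor(p["frame"],cv2.COLOR_RGB2HSV).astype(int)
red=((hsv[...,0]<8)|(hsv[...,0]>172))&(hsv[...,1]>150)&(hsv[...,2]>90)
v,u=np.nonzero(red); P=wproj(p,s,np.c_[u,v].astype(float),.097)
P=P[(abs(P[:,0]-.528)<.04)&(abs(P[:,1]+.325)<.03)]
print(len(P),cv2.minAreaRect((P[:,:2]*1000).astype(np.float32)))
yel=(hsv[...,0]>20)&(hsv[...,0]<32)&(hsv[...,1]>140)&(hsv[...,2]>120)
v,u=np.nonzero(yel); P=wproj(p,s,np.c_[u,v].astype(float),.045)
P=P[(abs(P[:,0]-.528)<.08)&(abs(P[:,1]+.325)<.08)]; print(len(P),cv2.minAreaRect((P[:,:2]*1000).astype(np.float32)))
```

```text
t 22.5 p [ 0.5284 -0.323   0.236 ] az 1.448 z [-0.001  0.001 -1.   ] F [-0.1  1.2  0.9] op 65.9 q [ 0.73  0.79 -0.46  1.64  0.44  0.82  1.53]
1524 ((524.0446166992188, -322.770263671875), (18.48738670349121, 53.47710037231445), 83.00935363769531)
3554 ((528.3467407226562, -323.3581237792969), (94.18697357177734, 94.26420593261719), 83.13239288330078)
```

View pics/w4.png

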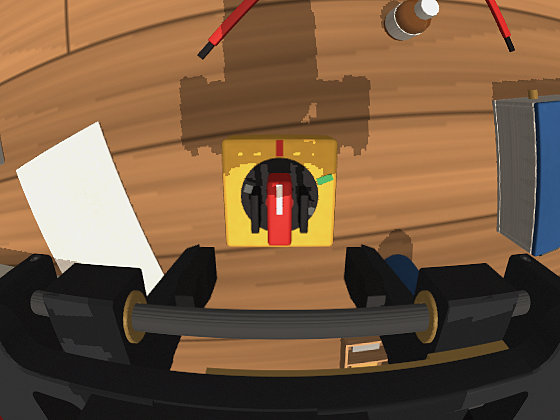

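The selector is centred under the hand: handle at column 280 and box centre (0.5283, -0.3233). The red mark is at (280,148), with the green one clockwise at (325,181). Descending.

Call:
{"method": "carry_out", "body": {"motion": [0, 0, 2.5, 0, 0, 0, 0, 0, 3.0, 0, 0, 0, 0, 0, 2.5, 0, 0, 0, 0, 0, 1.5, 0, 0, 0, 0, 0, 0.9, 0, 0, 0, 0, 0, 0.4, 0, 0, 0, 0, 0, 0, 0, 0, 0]}}

```text
clock: 23.42
tool_pos: [0.5285, -0.3248, 0.1285]
eef_rot: [0.062, 0.998, -0.0, 0.0]
contact_force: [-0.5, 0.4, 0.2]
opening: 0.749
```

```bash
python3 -c "
from h import *
st(); plan((.5283,-.3233,.128),1.450,1)"
```

```text
t 23.425 p [ 0.5285 -0.3248  0.1285] az 1.447 z [ 0.001 -0.    -1.   ] F [-0.5  0.4  0.2] op 65.9 q [ 0.68  0.94 -0.37  1.69  0.54  0.61  1.45]
[0.042, 0.146, 0.053, 0.0, 0.001, -0.003]
```

Call:
{"method": "carry_out", "body": {"motion": [0, 0.1, 0, 0, 0, 0, 0, 0, 0, 0, 0, 0, 0, 0, 0, 0, 0, 0, 0, 0, 0, 0, 0, 0, 0, 0, 0, 0, 0, 0, 0, 0, 0, 0, 0, 0], "hand": 2.4, "grip_force": 28}}

```text
clock: 24.18
tool_pos: [0.5288, -0.3237, 0.1288]
eef_rot: [0.062, 0.998, -0.0, 0.0]
contact_force: [-0.4, -0.2, 5.4]
opening: 0.407
```

```bash
python3 -c "
from h import *
st()"
```

```text
t 24.175 p [ 0.5288 -0.3237  0.1288] az 1.447 z [ 0.001 -0.    -1.   ] F [-0.4 -0.2  5.4] op 35.8 q [ 0.68  0.94 -0.37  1.69  0.54  0.61  1.45]
```

Call:
{"method": "carry_out", "body": {"motion": [0, 0, 0, 0, 0, 0, 0, 0, 0, 0, 0, 0, 0, 0, 0, 0, 0, 0]}}

```text
clock: 24.55
tool_pos: [0.5288, -0.3237, 0.1288]
eef_rot: [0.062, 0.998, -0.0, 0.0]
contact_force: [-0.7, 1.0, 4.6]
opening: 0.408
```

Call:
{"method": "carry_out", "body": {"motion": [0, 0, 0, 0, 0, 0, 0, 0, 0, 0, 0, 0, 0, 0, 0, 0, 0, 0], "grip_force": 45}}

```text
clock: 24.92
tool_pos: [0.5291, -0.3238, 0.1315]
eef_rot: [0.062, 0.998, -0.001, 0.001]
contact_force: [-6.0, 2.8, 24.5]
opening: 0.318
```

Run:
```python
from h import *
st(); p=snapshot("wrist"); q=snapshot("side")
A=cv2.resize(p["frame"][140:330,180:380,::-1],(480,456),interpolation=cv2.INTER_CUBIC)
B=cv2.resize(q["frame"][270:390,300:384,::-1],(319,456),interpolation=cv2.INTER_CUBIC)
cv2.imwrite("pics/c5.png",np.hstack([A,B]))
```

```text
t 24.925 p [ 0.5291 -0.3238  0.1315] az 1.447 z [ 0.002 -0.002 -1.   ] F [-6.   2.8 24.5] op 28.0 q [ 0.68  0.93 -0.38  1.69  0.54  0.62  1.45]
```

View pics/c5.png

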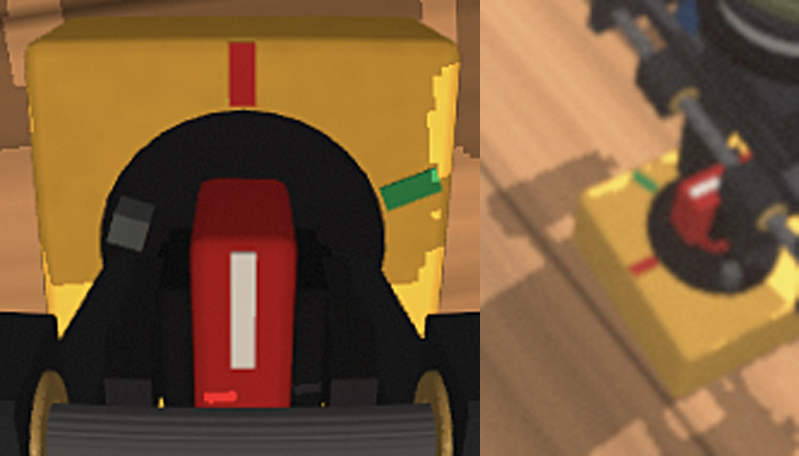

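The tabs look pressed: 6 mm of each shows beside the handle, with the opening at 28. The tool has lifted 3 mm under an upward force. I'll relieve that and try a small turn.

Call:
{"method": "carry_out", "body": {"motion": [0, 0, -0.25, 0, 0, 0, 0, 0, 0, 0, 0, 0, 0, 0, 0, 0, 0, 0.08, 0, 0, 0, 0, 0, 0.08, 0, 0, 0, 0, 0, 0]}}

```text
clock: 25.65
tool_pos: [0.529, -0.324, 0.1318]
eef_rot: [0.142, 0.99, -0.0, 0.001]
contact_force: [-1.7, 1.6, 10.4]
opening: 0.315
```

```bash
cat > sel.py <<'E'
from h import *
st(); s=monitor.get_state(); print("M",np.round(s["moment"],2)); p=snapshot("wrist")
hsv=cv2.cvtColor(p["frame"],cv2.COLOR_RGB2HSV).astype(int)
wh=(hsv[...,1]<60)&(hsv[...,2]>150)
v,u=np.nonzero(wh); P=wproj(p,s,np.c_[u,v].astype(float),.097)
P=P[np.hypot(P[:,0]-.5283,P[:,1]+.3233)<.026]
d=P[:,:2].mean(0)-[.5283,-.3233]; r=cv2.minAreaRect((P[:,:2]*1000).astype(np.float32))
v=np.linalg.svd(P[:,:2]-P[:,:2].mean(0),full_matrices=False)[2][0]; v=v*np.sign(v@d)
print("white line",len(P),r,"pointer az deg",np.degrees(np.arctan2(v[1],v[0])),np.round(d,4))
E
python3 sel.py
```

```text
t 25.65 p [ 0.529  -0.324   0.1318] az 1.287 z [ 0.001 -0.001 -1.   ] F [-1.7  1.6 10.4] op 27.7 q [ 0.66  0.93 -0.33  1.69  0.48  0.6   1.33]
M [-0.12  0.3  -0.04]
white line 469 ((516.5888671875, -319.9689025878906), (3.769355297088623, 21.849807739257812), 73.74429321289062) pointer az deg 164.12779946624815 [-0.0121  0.0035]
```

The selector turns with the hand: pointer at 164°, was 173°, and almost no moment. I'll turn the remaining 1.04 rad.

Call:
{"method": "carry_out", "body": {"motion": [0, 0, 0, 0, 0, 0.13, 0, 0, 0, 0, 0, 0.13, 0, 0, 0, 0, 0, 0.13, 0, 0, 0, 0, 0, 0.13, 0, 0, 0, 0, 0, 0.13, 0, 0, 0, 0, 0, 0.13, 0, 0, 0, 0, 0, 0.13, 0, 0, 0, 0, 0, 0]}}

```text
clock: 26.7
tool_pos: [0.5284, -0.3243, 0.1318]
eef_rot: [0.563, 0.827, -0.001, 0.0]
contact_force: [-1.7, -0.3, 11.6]
opening: 0.314
```

```bash
python3 sel.py
```

```text
t 26.7 p [ 0.5284 -0.3243  0.1318] az 0.376 z [-0.    -0.002 -1.   ] F [-1.7 -0.3 11.6] op 27.6 q [ 0.53  0.91 -0.1   1.7   0.16  0.54  0.7 ]
M [-0.24  0.72 -0.05]
white line 469 ((523.8511962890625, -312.04248046875), (3.719970464706421, 21.848922729492188), 21.276470184326172) pointer az deg 111.11511132047542 [-0.0047  0.0116]
```

Remaining ≈ 0.126 rad; I'll go slightly past so it meets the stop.

Call:
{"method": "carry_out", "body": {"motion": [0, 0, 0, 0, 0, 0.07, 0, 0, 0, 0, 0, 0.06, 0, 0, 0, 0, 0, 0.03, 0, 0, 0, 0, 0, 0]}}

```text
clock: 27.25
tool_pos: [0.5284, -0.3242, 0.1317]
eef_rot: [0.626, 0.78, -0.001, 0.0]
contact_force: [-1.7, 0.6, 11.3]
opening: 0.319
```

```bash
python3 sel.py
```

```text
t 27.25 p [ 0.5284 -0.3242  0.1317] az 0.219 z [-0.    -0.001 -1.   ] F [-1.7  0.6 11.3] op 28.1 q [ 0.51  0.91 -0.07  1.7   0.11  0.53  0.6 ]
M [-0.07  0.65  0.56]
white line 457 ((525.2091064453125, -311.89447021484375), (3.945791244506836, 22.018104553222656), 14.655010223388672) pointer az deg 104.63582907081542 [-0.0031  0.0119]
```

At the stop: Mz 0.56, turned about 1.20 rad. Releasing.

Call:
{"method": "carry_out", "body": {"motion": [0, 0, 0, 0, 0, 0, 0, 0, 0, 0, 0, 0, 0, 0, 0, 0, 0, 0, 0, 0, 0, 0, 0, 0], "hand": 6.4}}

```text
clock: 27.8
tool_pos: [0.528, -0.3236, 0.1301]
eef_rot: [0.626, 0.78, -0.0, -0.001]
contact_force: [-0.7, 0.1, -0.2]
opening: 0.724
```

Call:
{"method": "carry_out", "body": {"motion": [0, 0, -1.0, 0, 0, 0, 0, 0, -3, 0, 0, 0, 0, 0, -4, 0, 0, 0, 0, 0, -4, 0, 0, 0, 0, 0, -1, 0, 0, 0, 0, 0, 0, 0, 0, 0]}}

```text
clock: 28.55
tool_pos: [0.5283, -0.3238, 0.261]
eef_rot: [0.626, 0.779, 0.0, 0.0]
contact_force: [0.3, 0.2, 0.0]
opening: 0.722
```

```bash
python3 sel.py; python3 lid.py
python3 - <<'E'
from h import *
p=snapshot("wrist"); q=snapshot("side")
A=cv2.resize(p["frame"][:,:,::-1],(400,300)); B=cv2.resize(q["frame"][:,:,::-1],(400,300))
p=snapshot("top"); C=cv2.resize(p["frame"][130:280,120:420,::-1],(800,400),interpolation=cv2.INTER_CUBIC)
cv2.imwrite("pics/end.png",cv2.resize(np.vstack([np.hstack([A,B]),C]),(685,600)))
E
```

```text
t 28.55 p [ 0.5283 -0.3238  0.261 ] az 0.217 z [ 0. -0. -1.] F [0.3 0.2 0. ] op 63.6 q [ 0.52  0.73 -0.09  1.63  0.08  0.79  0.62]
M [-0.05  0.01  0.06]
white line 132 ((525.1411743164062, -311.8956604003906), (3.799417495727539, 21.124452590942383), 14.751762390136719) pointer az deg 103.80722059112672 [-0.0032  0.0117]
t 28.6 p [ 0.5278 -0.3235  0.26  ] az 0.217 z [-0.001  0.001 -1.   ] F [ 0.   0.8 -0.5] op 64.0 q [ 0.52  0.73 -0.09  1.63  0.08  0.79  0.62]
angle 0.001947310333689492 [0.00194731 0.00692053] 2436
angle -0.0009551442626066224 [-0.00095514  0.00858676] 3226
```

View pics/end.png

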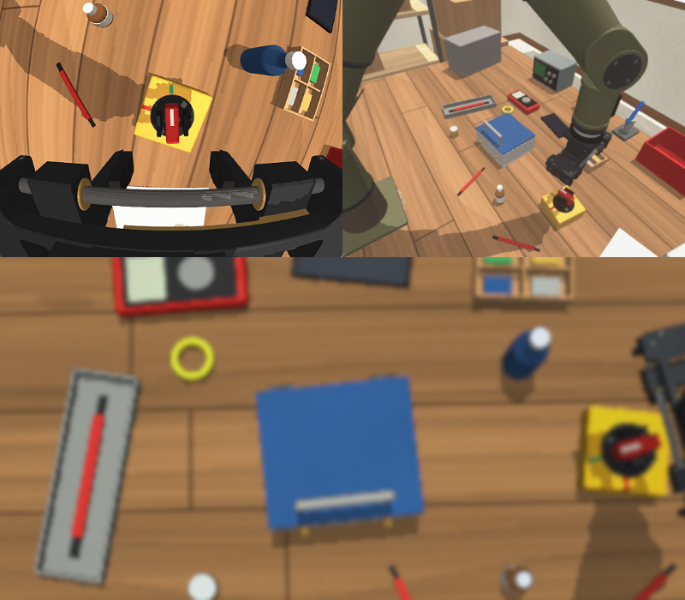

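The last views show the bar lying flat in the tray (bottom view, 88,475), the lid shut, and the pointer at the green mark. The bystanders are standing where they were, and the arm is clear of everything.

```bash
python3 -c "
from plant import workorder; print(workorder.finish_job())"
```

```text
the job is handed in; nothing more can be done
None
```

The job is done and handed in at about 29 s of the 72 s allowed; no verdict was reported.

- **Prying bar:** I took the largest red bar off the rim and laid it flat in the grey tray. The last top view shows it there.
- **Lid:** I held it by the handle all the way down, then pressed until it pushed back with about 7 N. Two cameras read its angle as 0.002 and −0.001 rad after release.
- **Selector:** I squeezed both tabs and turned it clockwise until it met the stop (0.56 Nm). It had turned about 1.20 rad, and after release the pointer still sits at the green mark.

**What did not go as planned:** The 28 N squeeze closed the fingers only to 36 mm, not the 30 mm needed. I raised it to 45 N; the tabs went in, but the hand lifted about 3 mm and the upward force reached about 25 N. I eased that before turning. The opening then read 28 mm, a little under the nominal 30 mm.

The other things on the bench looked unmoved in the last views, though I did not measure them. The arm was clear of everything at hand-in.

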